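# Slide the sample carousel under the reader and start it

## Task

Slide the green sample carousel across the bench, without lifting or tipping it, until it stands completely inside the blue ring printed on the reader's mat. Only then swing the reader arm with the orange post over the carousel, all the way to its stop, and finally press the green start button fully down and let it go. Leave the two bottles and the white dish where they stand.

Things in the scene. Friction and masses are not known exactly. Their poses are not given: they have to be found in the camera images.
- carousel: Loose green round drum, 120 mm diameter, 30 mm high, smooth upright side, about 0.45 kg; eight capped vials fixed in its top rise to 52 mm (seven caps black, one red). Too wide to grasp: push it at its side. Origin: centre of its underside; z up. Its yaw does not matter.
- spot (a point): Centre of the blue ring (140 mm inside, 156 mm outside diameter) printed flat on the bench; fixed. Its frame is the station's, z up. On its +y side, 85 to 155 mm away, is a white console 36 mm high (x from -120 to +45 mm) with a steel pillar, 24 mm diameter, top at 118 mm, at x 0, y 110 mm. The other sides are open.
- pivot (a point): Vertical axis of the reader arm, on top of the pillar, 110 mm along the station's +y from the ring's centre, 95 mm above the bench.
- reader (a joint): Angle (rad) of the grey reader arm about the pillar. 0: points along the station's +x, parked (starts at 0 to 0.4); grows clockwise seen from above; 1.571: hard stop, head over the ring's centre. Stiff (about 1 N at the post), stays where left. Round head 52 mm wide, centred 110 mm from the pivot, underside 77 mm, top 108 mm above the bench; the bar to it is 14 mm thick.
- reader_post (a point): Orange upright post on the reader head to push or pinch, 16 mm diameter, 110 mm from the pivot; it rises from the head's top at 108 mm to 150 mm above the bench. This point is on its axis, 130 mm above the bench; its x axis points outward from the pivot.
- start (a joint): Travel of the start button, m: 0 up, 0.006 fully down (about 4 N); springs back.
- start_top (a point): Centre of the top of the round green start button (32 mm diameter) on the console; pressed straight down.
- wash_bottle: White wash bottle with a bent spout, 68 mm diameter, 172 mm high, bystander. Origin: centre of its underside.
- amber_bottle: Brown bottle, 72 mm diameter, 160 mm high, bystander. Origin: centre of its underside.
- dish: Small white dish, 76 mm diameter, 22 mm high, bystander. Origin: centre of its underside.
Things that resemble listed ones, but are neither listed nor needed, are in the scene too. Of the things that look like the carousel, take the one that is farthest from the robot's base at the start.

How it is judged:
By the outcome, as a careful person would: the job done as asked, in the order asked, and still so for the second after the job is handed in, with the robot touching nothing.
It also fails if it takes over 72 s, if anything falls off the work surface, if the arm or the gripper's body presses on something with over 40 N, if the wrist force passes 120 N, or if a joint passes its speed limit or range.

## Robot

A 6-joint arm with a two-finger parallel gripper is mounted at the origin on the work surface. World frame = base frame: x ahead of the robot, y to its left, z up, the work surface at z = 0. Lengths are in m, angles in rad, forces in N, time in s.
With the tool pointing down it reaches from about 0.35 to 0.775 m from the base axis. Payload 5.5 kg.
Tool frame: the origin (TCP) lies at the very end of the fingers, on their centre line; the grasp point (between the pads) lies 19 mm behind it; x points along the fingers, y is the direction in which the jaws open and shut, and the axes are right-handed (so a half turn about x gives the same grasp; the last joint's range is limited). The gripper opens to 85 mm and grips with 20 to 120 N. Pads are 22 mm wide; open, the fingers measure 114 mm over their backs; the gripper's body (76 mm by 85 mm) begins 54 mm behind the grasp point. The pads swing forward as they close: fully open they stand 13 mm farther back than shut.
Start: joints at [1.138, 0.313, 0.046, 1.304, 0, 1.431], TCP at [0.166, 0.551, 0.231] pointing down, gripper open.
Joint ranges: [-2.76, 2.76], [-0.86, 1.69], [-1.03, 1.26], [-2.2, 2.34], [-1.47, 1.5], [-3.14, 3.14]. Speed limits (rad/s): [2.57, 2.57, 3.14, 3.14, 3.14, 3.14].

## Interface

Orientations are given as a unit quaternion [w, x, y, z].
In Python, from workcell import env gives the robot as it stands.
- The arm moves only by the tool drive_tool, never from a script. Its argument "plan" is a list that holds one entry, the list of rows, each a list of 7 numbers: the shift along the tool's x, y, z in cm, then the turn, a rotation vector about the tool's x, y, z in degrees, then the opening, from 0 (shut) to 1 (fully open). In form: [[[tx, ty, tz, wx, wy, wz, fingers], ...]]. A call has exactly 5 rows; each row shifts and turns the commanded pose from where the row before left it, along the tool's axes as they then stand; what a row does not reach is not made up. A row lasts 1/12 s, in which the tool goes at most 41.7 mm and 7.16 degrees, less where a joint would pass 70% of its speed; a pose out of reach is approached as far as the arm can. A call with a gripper value outside its range is refused whole. The fingers move at their own pace and stop on an object; "squeeze" is the grip in N (left out, the last holds). Time passes only in rows, so rows that do not move let the fingers close, or fill a call up. It gives the time, the measured TCP pose, the force and the opening at its end, in the units of the state.
- env.get_state(): the state, without advancing time (a new reading comes with each control period).
- env.read_camera(name): name is "scene" or "side" or "wrist"; returns the picture (480x640x3 uint8, red, green, blue); there is no depth.
- env.camera_model(name): a dict with "camera_matrix" (3x3 intrinsics, pixels), "camera_from_world" (4x4, takes a point from world to camera coordinates); the wrist camera has in their place "T_tool_cam" (4x4, takes a point from camera to tool coordinates, whose origin is the TCP and whose axes are the tool frame's). Camera axes: x right, y down, z forward; pixel columns grow to the right and rows downward; lengths in m; the calibration is good to about 2 mm. A picture is of the moment at which its call begins: read the wrist's pose just before it. camera_model takes no time and is no camera call.
- env.hand_in(): hands the job in, once; it reports no verdict.
The state is a dict: "clock": time; "joint_pos": joint angles; "qvel": joint speeds; "tau": joint torques, N m; "tcp_pos": TCP position; "orientation": TCP orientation; "wrist_force": force on the tool from outside, world axes, zero at the start; "ft_torque": the same for the moment, N m; "finger_gap": finger opening in m.
Only numpy, scipy, OpenCV 4.12 (cv2) and the standard library are available. Lean on these libraries where they do the work, as an engineer would, in place of code of your own. Each camera call takes 0.05 s, during which the arm holds its last target.

## Working session

There is one attempt and no reset: what is moved stays moved. The work goes in short steps, Python scripts to look and compute and a tool call to move; the robot and the scene stay as the last step left them, time stands still between calls to the robot, and variables do not carry over. Pictures are saved under pics/ and viewed, and the job is handed in when it is done.

Besides the shell and the picture viewer there is one more tool, called after "Emit:" by a JSON object that holds its "name" and its "arguments", one argument or row to a line. drive_tool: Moves the arm, as the interface text tells. Its arguments: {"type":"object","properties":{"plan":{"type":"array","items":{"type":"array","items":{"type":"array","items":{"type":"number"}}}},"squeeze":{"type":"number"}},"required":["plan"]}

```bash
ls; mkdir -p pics
python3 - <<'E'
from workcell import env
import cv2
s=env.get_state()
for k,v in s.items(): print(k,v)
for n in("scene","side","wrist"):
    im=env.read_camera(n); cv2.imwrite(f"pics/{n}0.png",im[:,:,::-1])
    print(n,env.camera_model(n))
E
```

```text
pics
clock 0.0
joint_pos [1.13843077e+00 3.14024681e-01 4.49936108e-02 1.30359472e+00
 3.24749513e-05 1.43116708e+00]
qvel [-0.00102702 -0.00024879  0.00154449  0.00061681  0.00138    -0.00055917]
tau [ 2.57716478e-03 -4.80625176e+01  2.98536193e+01  1.92100334e-02
  5.23736787e-05  9.24130916e-06]
tcp_pos [0.16573381 0.55007479 0.23040104]
orientation [ 0.69935211  0.10251143  0.69973909 -0.10374602]
wrist_force [ 0.20991204  0.2002694  -0.6890744 ]
ft_torque [-0.02668076 -0.02106179  0.01419305]
finger_gap 0.08539520027006776
scene {'camera_matrix': array([[435.68567816,   0.        , 322.28474707],
       [  0.        , 435.68567816, 237.36782401],
       [  0.        ,   0.        ,   1.        ]]), 'camera_from_world': array([[-0.53277018,  0.84622862,  0.00728448,  0.291348  ],
       [ 0.6441548 ,  0.41110068, -0.64502777, -0.29669632],
       [-0.54883561, -0.33895923, -0.76412441,  1.26684554],
       [ 0.        ,  0.        ,  0.        ,  1.        ]])}
side {'camera_matrix': array([[459.24917315,   0.        , 318.99161807],
       [  0.        , 459.24917315, 243.995776
[... 159 characters left out ...]
,  0.75265603, -0.61263529,  0.17943337],
       [ 0.19230754, -0.5816867 , -0.79035334,  0.81208028],
       [ 0.        ,  0.        ,  0.        ,  1.        ]])}
wrist {'camera_matrix': array([[335.52672271,   0.        , 318.73725941],
       [  0.        , 335.52672271, 237.91012488],
       [  0.        ,   0.        ,   1.        ]]), 'T_tool_cam': array([[ 6.16441223e-04, -3.14747380e-01,  9.49175277e-01,
        -1.42863293e-01],
       [ 9.99999810e-01,  1.70213788e-04, -5.93006135e-04,
        -1.42304005e-04],
       [ 2.50844077e-05,  9.49175462e-01,  3.14747425e-01,
        -8.04807952e-02],
       [ 0.00000000e+00,  0.00000000e+00,  0.00000000e+00,
         1.00000000e+00]])}
```

View pics/scene0.png

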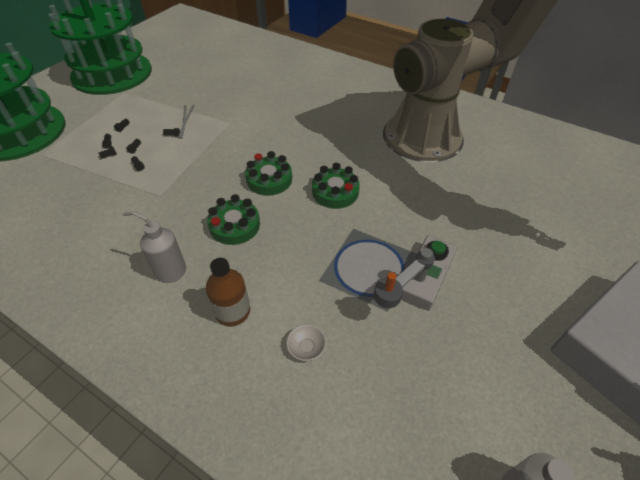

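View pics/side0.png

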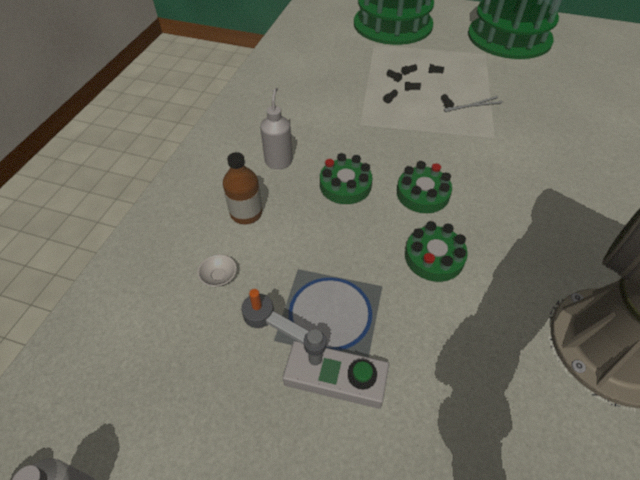

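View pics/wrist0.png

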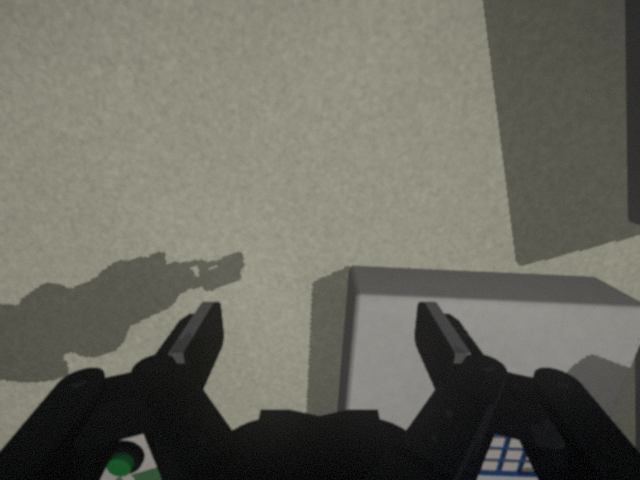

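The scene picture shows three green drums at (234,219), (269,172) and (335,185). The wash bottle is at (165,255), the amber bottle at (230,295), the dish at (305,344) and the ring at (370,267). The reader post is at (391,282) and the button at (437,250). Next I'll measure them.

```bash
cat > h.py <<'E'
import numpy as np, cv2
from workcell import env
def ray(n,uv):
    m=env.camera_model(n);T=m["camera_from_world"];K=m["camera_matrix"]
    d=np.linalg.solve(K,np.array([uv[0],uv[1],1.0]));R=T[:3,:3]
    return -R.T@T[:3,3],R.T@d
def onz(n,uv,z):
    o,d=ray(n,uv);return o+d*(z-o[2])/d[2]
def tri(u1,u2):
    o1,d1=ray("scene",u1);o2,d2=ray("side",u2)
    A=np.stack([d1,-d2],1);s=np.linalg.lstsq(A,o2-o1,rcond=None)[0]
    p,q=o1+d1*s[0],o2+d2*s[1];return (p+q)/2,np.linalg.norm(p-q)
def proj(n,p):
    m=env.camera_model(n);T=m["camera_from_world"];K=m["camera_matrix"]
    c=K@(T[:3,:3]@np.asarray(p)+T[:3,3]);return c[:2]/c[2]
def hsv(im): return cv2.cvtColor(im,cv2.COLOR_RGB2HSV)
def blobs(mask,amin=30):
    n,l,st,c=cv2.connectedComponentsWithStats(mask.astype(np.uint8))
    return [(c[i].round(1),st[i]) for i in range(1,n) if st[i,4]>=amin],l
def circ(P):
    A=np.c_[2*P,np.ones(len(P))];b=(P**2).sum(1);x=np.linalg.lstsq(A,b,rcond=None)[0]
    return x[:2],np.sqrt(x[2]+x[:2]@x[:2])
E
python3 - <<'E'
from h import *
np.set_printoptions(precision=4,suppress=True)
for n in("scene","side"):
    im=cv2.imread(f"pics/{n}0.png")[:,:,::-1].copy();h=hsv(im)
    H,S,V=h[...,0],h[...,1],h[...,2]
    for nm,mk in(("green",(H>50)&(H<80)&(S>130)&(V>40)),("blue",(H>100)&(H<125)&(S>110)),("orange",(H<14)&(S>190)&(V>150)),("red",((H<6)|(H>172))&(S>150))):
        print(n,nm)
        for c,st in blobs(mk)[0]: print("  ",c,st,onz(n,c,0.02)[:2])
E
```

```text
scene green
   [101.   47.5] [  48    0  103   93 4645] [ 0.1751 -1.1646]
   [ 23.7 112.5] [   0   51   64  109 3476] [ 0.5659 -1.034 ]
   [264.4 167. ] [255 160  26  19  83] [ 0.3771 -0.2863]
   [274.5 181.5] [249 168  42  22 198] [ 0.4079 -0.231 ]
   [332.3 176.8] [322 172  27  11  80] [ 0.3136 -0.1166]
   [341.8 195.5] [317 184  41  18 189] [ 0.3594 -0.0613]
   [227.9 212. ] [218 202  28  25 142] [ 0.5536 -0.2612]
   [239.1 228.9] [211 206  47  32 276] [ 0.581  -0.2047]
   [438.4 246.4] [432 242  14  10 111] [0.3825 0.2028]
scene blue
   [314.9  15. ] [ 289    0   57   37 1695] [-0.4648 -0.6719]
   [359.5 262. ] [335 240  69  55 244] [0.5154 0.0752]
scene orange
scene red
   [258.  156.3] [255 154   7   6  34] [ 0.3515 -0.3271]
   [348.1 186.4] [345 183   7   8  42] [ 0.3227 -0.0645]
   [215.3 220.8] [211 217   9   8  53] [ 0.5913 -0.2675]
side green
   [396.2  10.8] [359   0  74  27 812] [ 0.6224 -1.0544]
   [515.3  29.3] [ 469    0   89   58 2338] [ 0.2382 -1.0471]
   [392.8  32.9] [355  13  78  31 746] [ 0.6022 -0.9091]
   [346.1 181.9] [321 160  51  43 489] [ 0.5606 -0.2288]
   [424.1 192.6] [398 168  53  45 632] [ 0.3872 -0.249 ]
   [435.8 255.2] [407 227  60  53 853] [ 0.335  -0.0852]
   [362.3 371. ] [353 362  19  19 245] [0.413  0.1912]
side blue
   [341.2 307.4] [289 278  83  71 411] [0.4804 0.0857]
side orange
   [253.6 293.4] [250 290   8   7  35] [0.6445 0.1071]
side red
   [329.  162.5] [326 159   8   8  46] [ 0.6164 -0.2784]
   [436.  167.1] [432 164   9   7  47] [ 0.3753 -0.3389]
   [428.7 257.8] [424 253  10  10  77] [ 0.3474 -0.0746]
```

Run:
```python
from h import *
from scipy.optimize import least_squares
np.set_printoptions(precision=4,suppress=True)
ims={n:cv2.imread(f"pics/{n}0.png")[:,:,::-1].copy() for n in("scene","side")}
def fitr(P,r):
    return least_squares(lambda c:np.hypot(*(P-c).T)-r,P.mean(0),loss='soft_l1',f_scale=.002)
for n,im in ims.items():
    h=hsv(im);H,S,V=h[...,0].astype(int),h[...,1].astype(int),h[...,2].astype(int)
    g=((H>50)&(H<80)&(S>110)&(V>30))
    for p0 in((.56,-.23),(.387,-.26),(.335,-.09)):
        u=proj(n,(*p0,.02)); yy,xx=np.nonzero(g); k=np.hypot(xx-u[0],yy-u[1])<40
        xx,yy=xx[k],yy[k]
        b=[(x,yy[xx==x].max()+.5) for x in np.unique(xx) ]
        b=[q for q in b if q[1]>u[1]+5]
        P=np.array([onz(n,q,0)[:2] for q in b]);f=fitr(P,.06)
        # caps
        m=((V<45)|(((H<6)|(H>172))&(S>150)));m&=np.hypot(*(np.indices(m.shape)[::-1]-np.array(u)[:,None,None]))<34
        cs=[c for c,st in blobs(m,15)[0]]
        C=np.array([onz(n,c,.047)[:2] for c in cs]);cc,r=circ(C)
        print(n,p0,"edge",f.x,np.abs(f.fun).mean(),"caps",len(cs),cc,r,[a for a in C.mean(0)])
    bl=(H>98)&(H<128)&(S>70);yy,xx=np.nonzero(bl);u=proj(n,(.49,.09,0));k=np.hypot(xx-u[0],yy-u[1])<60
    P=np.array([onz(n,q,0)[:2] for q in zip(xx[k],yy[k])]);f=fitr(P,.074);print(n,"ring",f.x,np.abs(f.fun).mean(),circ(P))
    o=(H<16)&(S>150)&(V>100);print([ (c,st) for c,st in blobs(o,20)[0]])
    bt=(H>50)&(H<80)&(S>110)&(V>60);print("btn",[c for c,st in blobs(bt,60)[0]])
    x0,y0=(320,220) if n=="scene" else (200,250)
    cv2.imwrite(f"pics/{n}_c.png",cv2.resize(im[y0:y0+170,x0:x0+200,::-1],(800,680)[:2] if 0 else (700,595),interpolation=cv2.INTER_CUBIC))
```

```text
scene (0.56, -0.23) edge [ 0.5572 -0.236 ] 0.0028482920644104606 caps 8 [ 0.566  -0.2348] 0.043466672724351826 [np.float64(0.565984386673346), np.float64(-0.2350656016528053)]
scene (0.387, -0.26) edge [ 0.4625 -0.2687] 0.019274479168533257 caps 8 [ 0.3923 -0.2627] 0.04381315032023238 [np.float64(0.3919880761940032), np.float64(-0.2626532984040937)]
scene (0.335, -0.09) edge [ 0.3247 -0.0898] 0.003927380690679014 caps 8 [ 0.3388 -0.0933] 0.04354398066330603 [np.float64(0.33840370731634783), np.float64(-0.09323442277991376)]
scene ring [0.5007 0.0917] 0.0017205229653550003 (array([0.5007, 0.0919]), np.float64(0.07444334829872551))
[(array([258. , 155.7]), array([255, 154,   7,   5,  27], dtype=int32)), (array([348.4, 186. ]), array([345, 184,   8,   5,  31], dtype=int32)), (array([215.3, 220.3]), array([211, 217,   9,   7,  45], dtype=int32)), (array([391.7, 279.4]), array([388, 272,   8,  19,  82], dtype=int32))]
btn [array([45.4, 32.9]), array([76.5,  7.8]), array([120.7,  71.7]), array([ 27.1, 115.5]), array([ 37.1, 138.4]), array([265.3, 166. ]), array([275.1, 183.6]), array([332.
[... 687 characters left out ...]
ray([0.5004, 0.0898]), np.float64(0.07437760209842618))
[(array([329.3, 162. ]), array([326, 159,   8,   7,  41], dtype=int32)), (array([436.2, 166.6]), array([433, 164,   8,   6,  39], dtype=int32)), (array([235.4, 176.4]), array([230, 174,  12,   6,  34], dtype=int32)), (array([236.2, 184.6]), array([232, 181,   9,   9,  45], dtype=int32)), (array([429.1, 257.5]), array([425, 253,  10,  10,  70], dtype=int32)), (array([254.5, 298.5]), array([250, 289,  10,  21, 149], dtype=int32))]
btn [array([207. ,   9.6]), array([395.7,  11.7]), array([603.9,   7.2]), array([514.8,  36.7]), array([392.2,  33.2]), array([345.5, 185. ]), array([423.7, 193.8]), array([435.1, 258.2]), array([362.3, 371.2])]
```

View pics/scene_c.png

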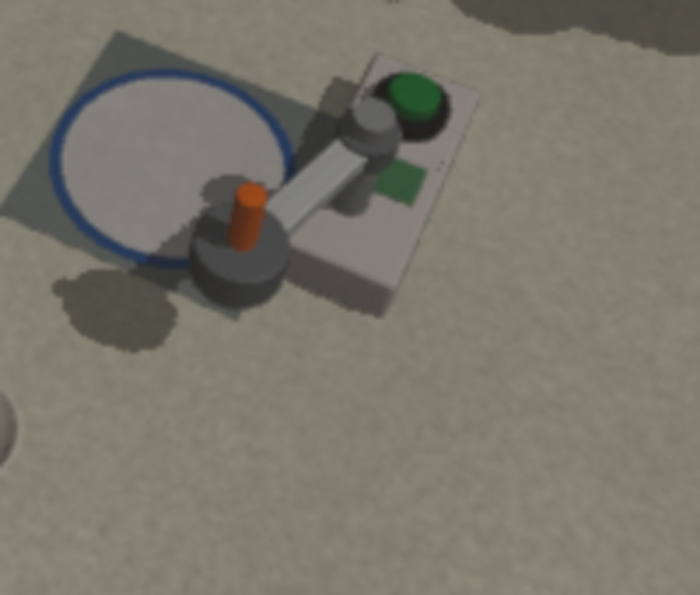

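View pics/side_c.png

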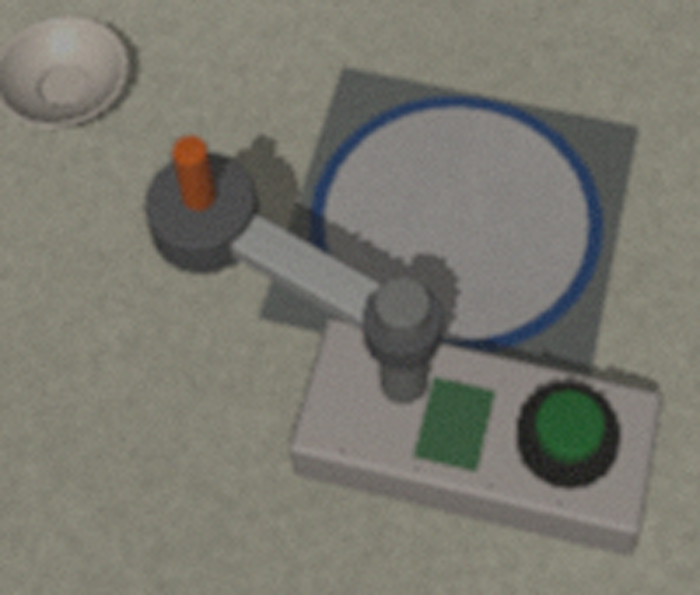

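Run:
```python
from h import *
from scipy.spatial.transform import Rotation as Ro
np.set_printoptions(precision=4,suppress=True)
print("posttop",tri((391.6,274),(254.4,292)),"post mid",tri((391.7,279.4),(254.5,298.5)))
print("pillartop",tri((426.9,252.9),(315.1,335.7)))
print("btn",tri((438.3,246.6),(362.3,371.2)))
for p in ((438.3,246.6),): print(onz("scene",p,.045),onz("side",(362.3,371.2),.045))
# console corners top (36mm)
for c in((380,57),(477,93),(385,305)): print("con sc",onz("scene",(320+c[0]/3.5,220+c[1]/3.5),.036 if c[1]<200 else .0))
for c in((330,322),(293,455),(658,395),(635,535)): print("con side",onz("side",(200+c[0]/3.5,250+c[1]/3.5),.036))
s=env.get_state();q=s["orientation"];print(Ro.from_quat([*q[1:],q[0]]).as_matrix())
# bystanders
print("wash base",onz("scene",(168,282),0),onz("side",(279,167),0))
print("amber base",onz("scene",(233,322),0),onz("side",(246,221),0))
print("dish",onz("scene",(305.5,341),.022),onz("side",(218,268),.022))
```

```text
posttop (array([0.5985, 0.1745, 0.1501]), np.float64(0.0012720661272819882)) post mid (array([0.5988, 0.1772, 0.1355]), np.float64(0.0005643401609605465))
pillartop (array([0.4924, 0.2014, 0.1162]), np.float64(0.0040298291961895286))
btn (array([0.4119, 0.2065, 0.0536]), np.float64(0.0018158933103148399))
[0.405  0.2062 0.045 ] [0.412 0.202 0.045]
con sc [0.3811 0.1752 0.036 ]
con sc [0.3759 0.2382 0.036 ]
con sc [0.525  0.2477 0.    ]
con side [0.5353 0.1836 0.036 ]
con side [0.5289 0.2513 0.036 ]
con side [0.3757 0.1714 0.036 ]
con side [0.3709 0.2389 0.036 ]
[[-0.0006  0.2886  0.9575]
 [-0.0012  0.9575 -0.2886]
 [-1.     -0.0013 -0.0002]]
wash base [ 0.768 -0.25   0.   ] [ 0.7319 -0.2483  0.    ]
amber base [ 0.7682 -0.0712  0.    ] [ 0.7389 -0.0677 -0.    ]
dish [0.7341 0.0804 0.022 ] [0.7322 0.0761 0.022 ]
```

Ring, pillar and post agree with the given sizes: pivot radius 109 mm, reader at about 0.31 rad and station yaw about 4.4°. The target is the drum at (0.566, −0.236), farthest from the base. Next comes a row calculator.

```bash
cat > rows.py <<'E'
from h import *
from scipy.spatial.transform import Rotation as Ro
def Rz(yaw):  # tool x down, tool z at heading yaw (deg)
    a=np.radians(yaw);z=np.array([np.cos(a),np.sin(a),0]);x=np.array([0,0,-1.]);return np.stack([x,np.cross(z,x),z],1)
def rows(wps,n,f,p=None,R=None,q=.1):
    s=env.get_state()
    if p is None: p=s["tcp_pos"].copy();o=s["orientation"];R=Ro.from_quat([*o[1:],o[0]]).as_matrix()
    out=[];p0=p.copy();R0=R.copy();
    for (tp,yaw),k in zip(wps,n):
        Rt=Rz(yaw);rv=Ro.from_matrix(R0.T@Rt).as_rotvec();ps=p0.copy()
        for i in range(1,k+1):
            a=i/k;pg=ps+(np.array(tp)-ps)*a;Rg=R0@Ro.from_rotvec(rv*a).as_matrix()
            t=np.round(R.T@(pg-p)*100/q)*q;w=np.round(np.degrees(Ro.from_matrix(R.T@Rg).as_rotvec())*2)/2
            p=p+R@t/100;R=R@Ro.from_rotvec(np.radians(w)).as_matrix()
            out.append([round(float(v),2)+0.0 for v in (*t,*w)]+[f])
        p0=np.array(tp,float);R0=Rt
    for i in range(0,len(out),5): print([out[i:i+5]])
    print("end",p,R[:,2]);return p,R
def st():
    s=env.get_state();o=s["orientation"];R=Ro.from_quat([*o[1:],o[0]]).as_matrix()
    print(round(s["clock"],2),s["tcp_pos"].round(4),"yawz",round(np.degrees(np.arctan2(R[1,2],R[0,2])),1),"xdown",R[:,0].round(3),s["wrist_force"].round(1),s["finger_gap"].round(4),"q",s["joint_pos"].round(2))
E
python3 - <<'E'
from rows import *
rows([((.44,.10,.23),35),((.584,-.326,.22),101.3)],[15,15],1)
E
```

```text
[[[0.0, -2.3, 2.6, -3.5, 0.0, 0.0, 1], [0.0, -2.5, 2.5, -3.5, 0.0, 0.0, 1], [0.0, -2.7, 2.3, -3.5, 0.0, 0.0, 1], [0.0, -2.8, 2.1, -3.5, 0.0, 0.0, 1], [0.0, -2.9, 2.0, -3.5, 0.0, 0.0, 1]]]
[[[0.0, -3.0, 1.8, -3.0, 0.0, 0.0, 1], [0.0, -3.1, 1.6, -3.5, 0.0, 0.0, 1], [0.1, -3.2, 1.5, -3.5, 0.0, 0.0, 1], [0.0, -3.3, 1.2, -3.5, 0.0, 0.0, 1], [0.0, -3.4, 1.0, -3.5, 0.0, 0.0, 1]]]
[[[0.0, -3.4, 0.9, -3.5, 0.0, 0.0, 1], [0.0, -3.5, 0.6, -3.5, 0.0, 0.0, 1], [0.0, -3.4, 0.4, -3.5, 0.0, 0.0, 1], [0.0, -3.6, 0.2, -3.5, 0.0, 0.0, 1], [0.0, -3.5, -0.1, -3.5, 0.0, 0.0, 1]]]
[[[0.1, -2.8, -0.8, -4.0, 0.0, 0.0, 1], [0.0, -2.8, -1.1, -4.5, 0.0, 0.0, 1], [0.1, -2.8, -1.2, -4.5, 0.0, 0.0, 1], [0.1, -2.6, -1.5, -4.5, 0.0, 0.0, 1], [0.0, -2.5, -1.7, -4.5, 0.0, 0.0, 1]]]
[[[0.1, -2.3, -1.8, -4.5, 0.0, 0.0, 1], [0.1, -2.2, -2.1, -4.0, 0.0, 0.0, 1], [0.1, -2.0, -2.2, -4.5, 0.0, 0.0, 1], [0.0, -1.9, -2.3, -4.5, 0.0, 0.0, 1], [0.1, -1.7, -2.5, -4.5, 0.0, 0.0, 1]]]
[[[0.1, -1.4, -2.6, -4.5, 0.0, 0.0, 1], [0.0, -1.3, -2.8, -4.5, 0.0, 0.0, 1], [0.1, -1.1, -2.8, -4.0, 0.0, 0.0, 1], [0.1, -0.8, -2.8, -4.5, 0.0, 0.0, 1], [0.0, -0.6, -3.0, -4.5, 0.0, 0.0, 1]]]
end [ 0.58379854 -0.32635032  0.22042653] [-0.19468709  0.98086481 -0.00108123]
```

Emit:
{"name": "drive_tool", "arguments": {
  "plan": [
    [[0.0,-2.3,2.6,-3.5,0,0,1],[0,-2.5,2.5,-3.5,0,0,1],[0,-2.7,2.3,-3.5,0,0,1],[0,-2.8,2.1,-3.5,0,0,1],[0,-2.9,2.0,-3.5,0,0,1]]
  ]
}}

```text
clock: 0.57
tcp_pos: [0.2575, 0.3988, 0.231]
orientation: [0.707, -0.006, 0.707, 0.006]
wrist_force: [1.0, -0.5, -0.5]
finger_gap: 0.0855
```

Emit:
{"name": "drive_tool", "arguments": {
  "plan": [
    [[0,-3.0,1.8,-3.0,0,0,1],[0,-3.1,1.6,-3.5,0,0,1],[0.1,-3.2,1.5,-3.5,0,0,1],[0,-3.3,1.2,-3.5,0,0,1],[0,-3.4,1.0,-3.5,0,0,1]]
  ]
}}

```text
clock: 0.98
tcp_pos: [0.3488, 0.2486, 0.2302]
orientation: [0.698, -0.11, 0.698, 0.11]
wrist_force: [0.4, 0.1, -0.0]
finger_gap: 0.0855
```

Emit:
{"name": "drive_tool", "arguments": {
  "plan": [
    [[0,-3.4,0.9,-3.5,0,0,1],[0,-3.5,0.6,-3.5,0,0,1],[0,-3.4,0.4,-3.5,0,0,1],[0,-3.6,0.2,-3.5,0,0,1],[0,-3.5,-0.1,-3.5,0,0,1]]
  ]
}}

```text
clock: 1.4
tcp_pos: [0.4404, 0.0981, 0.2302]
orientation: [0.674, -0.215, 0.674, 0.215]
wrist_force: [0.8, -0.0, 0.1]
finger_gap: 0.0854
```

Emit:
{"name": "drive_tool", "arguments": {
  "plan": [
    [[0.1,-2.8,-0.8,-4.0,0,0,1],[0,-2.8,-1.1,-4.5,0,0,1],[0.1,-2.8,-1.2,-4.5,0,0,1],[0.1,-2.6,-1.5,-4.5,0,0,1],[0,-2.5,-1.7,-4.5,0,0,1]]
  ]
}}

```text
clock: 1.82
tcp_pos: [0.4883, -0.0435, 0.2269]
orientation: [0.62, -0.34, 0.62, 0.34]
wrist_force: [0.4, 0.2, 0.5]
finger_gap: 0.0852
```

Emit:
{"name": "drive_tool", "arguments": {
  "plan": [
    [[0.1,-2.3,-1.8,-4.5,0,0,1],[0.1,-2.2,-2.1,-4.0,0,0,1],[0.1,-2.0,-2.2,-4.5,0,0,1],[0,-1.9,-2.3,-4.5,0,0,1],[0.1,-1.7,-2.5,-4.5,0,0,1]]
  ]
}}

```text
clock: 2.23
tcp_pos: [0.5367, -0.1849, 0.223]
orientation: [0.544, -0.452, 0.544, 0.452]
wrist_force: [0.7, -0.2, -0.1]
finger_gap: 0.0856
```

Emit:
{"name": "drive_tool", "arguments": {
  "plan": [
    [[0.1,-1.4,-2.6,-4.5,0,0,1],[0,-1.3,-2.8,-4.5,0,0,1],[0.1,-1.1,-2.8,-4.0,0,0,1],[0.1,-0.8,-2.8,-4.5,0,0,1],[0,-0.6,-3.0,-4.5,0,0,1]]
  ]
}}

```text
clock: 2.65
tcp_pos: [0.5839, -0.3271, 0.2195]
orientation: [0.448, -0.547, 0.448, 0.548]
wrist_force: [0.7, -0.4, 1.0]
finger_gap: 0.0856
```

Emit:
{"name": "drive_tool", "arguments": {
  "plan": [
    [[4,0,0,0,0,0,1],[4,0,0,0,0,0,1],[4,0,0,0,0,0,1],[4,0,0,0,0,0,1],[2.5,0,0,0,0,0,1]]
  ]
}}

```text
clock: 3.07
tcp_pos: [0.5815, -0.3244, 0.0302]
orientation: [0.449, -0.544, 0.449, 0.549]
wrist_force: [-0.9, 0.3, 0.1]
finger_gap: 0.0858
```

Emit:
{"name": "drive_tool", "arguments": {
  "plan": [
    [[1,0,0,0,0,0,1],[1.0,0,0,0,0,0,1],[0.4,0,0,0,0,0,1],[0,0,0,0,0,0,1],[0,0,0,0,0,0,1]]
  ]
}}

```text
clock: 3.48
tcp_pos: [0.5851, -0.3268, 0.0131]
orientation: [-0.449, 0.548, -0.449, -0.545]
wrist_force: [0.4, -1.2, -0.6]
finger_gap: 0.0855
```

Run:
```python
from rows import *
st()
for n in("scene","side","wrist"): cv2.imwrite(f"pics/{n}1.png",env.read_camera(n)[:,:,::-1])
```

```text
Traceback (most recent call last):
  File "rows.py", line 21, in st
    print(round(s["clock"],2),s["tcp_pos"].round(4),"yawz",round(np.degrees(np.arctan2(R[1,2],R[0,2])),1),"xdown",R[:,0].round(3),s["wrist_force"].round(1),s["finger_gap"].round(4),"q",s["joint_pos"].round(2))
                                                                                                                                                            ^^^^^^^^^^^^^^^^^^^^^
AttributeError: 'float' object has no attribute 'round'
```

```bash
sed -i 's/s\["finger_gap"\].round(4)/round(s["finger_gap"],4)/' rows.py
python3 - <<'E'
from rows import *
st()
for n in("scene","wrist"): cv2.imwrite(f"pics/{n}1.png",env.read_camera(n)[:,:,::-1])
E
```

```text
3.48 [ 0.5851 -0.3268  0.0131] yawz 101.2 xdown [ 0.002 -0.002 -1.   ] [ 0.4 -1.2 -0.6] 0.0855 q [-0.63  0.62 -0.02  0.93  0.   -2.4 ]
```

View pics/wrist1.png

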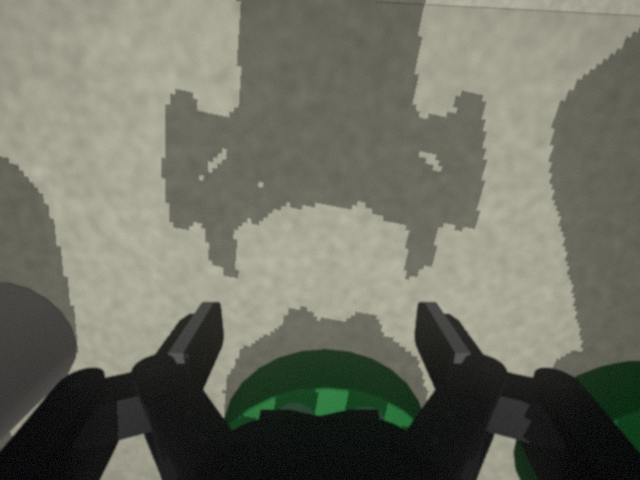

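View pics/scene1.png

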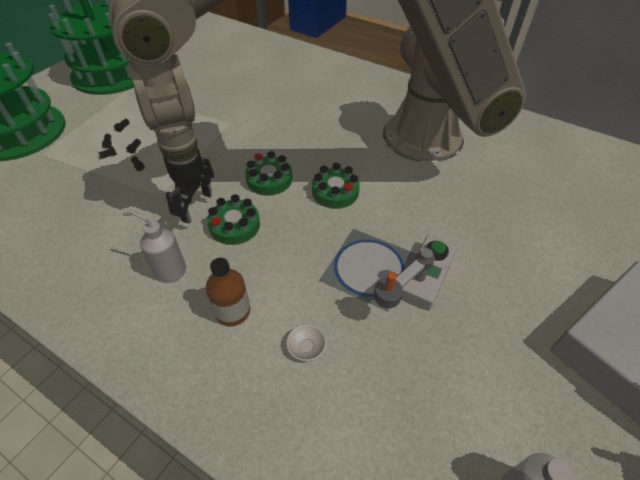

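The wrist view shows the drum centred between the open tips (column 323). Pixel (210,303) puts the open tips about 15–25 mm behind the TCP, so I'll go lower.

Emit:
{"name": "drive_tool", "arguments": {
  "plan": [
    [[0.3,0,0,0,0,0,1],[0.3,0,0,0,0,0,1],[0.3,0,0,0,0,0,1],[0.2,0,0,0,0,0,1],[0,0,0,0,0,0,1]]
  ]
}}

```text
clock: 4.0
tcp_pos: [0.5835, -0.3256, -0.0005]
orientation: [0.449, -0.546, 0.449, 0.547]
wrist_force: [1.0, 1.3, 0.0]
finger_gap: 0.0851
```

Emit:
{"name": "drive_tool", "arguments": {
  "plan": [
    [[0,0,1.5,0,0,0,1],[0,0,1,0,0,0,1],[0,0,0.7,0,0,0,1],[0,0,0.7,0,0,0,1],[0,0,0.7,0,0,0,1]]
  ]
}}

```text
clock: 4.42
tcp_pos: [0.5751, -0.2807, 0.0004]
orientation: [-0.448, 0.547, -0.449, -0.546]
wrist_force: [-0.2, -2.1, -0.4]
finger_gap: 0.0855
```

Emit:
{"name": "drive_tool", "arguments": {
  "plan": [
    [[0,0,0.8,0,0,0,1],[0,0,1,0,0,0,1],[0,0,1.2,0,0,0,1],[0,0,1.2,0,0,0,1],[0,0,1.0,0,0,0,1]]
  ]
}}

```text
clock: 4.83
tcp_pos: [0.5645, -0.2284, 0.0004]
orientation: [0.449, -0.547, 0.449, 0.547]
wrist_force: [0.5, -2.2, -0.4]
finger_gap: 0.0855
```

```bash
cat > loc.py <<'E'
from rows import *
from scipy.optimize import least_squares
def drum(p0,tag,views=("scene","side"),rad=34):
    for n in views:
        im=env.read_camera(n);cv2.imwrite(f"pics/{n}_{tag}.png",im[:,:,::-1]);h=hsv(im);H,S,V=[h[...,i].astype(int) for i in range(3)]
        u=proj(n,(*p0,.04));m=((V<45)|(((H<6)|(H>172))&(S>150)));m&=np.hypot(*(np.indices(m.shape)[::-1]-np.array(u)[:,None,None]))<rad
        bs=[(c,s[4]) for c,s in blobs(m,12)[0]]
        C=np.array([onz(n,c,.047)[:2] for c,a in bs]);cc,r=circ(C);print(n,len(bs),[int(a) for c,a in bs],cc.round(4),round(r,4))
        f=least_squares(lambda c:np.hypot(*(C-c).T)-.0437,np.array(p0),loss='soft_l1',f_scale=.002).x
        print("  fit r=.0437",f.round(4),"res",(np.hypot(*(C-f).T)-.0437).round(3))
E
python3 - <<'E'
from loc import *
st();drum((.557,-.193),"2")
E
```

```text
4.83 [ 5.645e-01 -2.284e-01  4.000e-04] yawz 101.2 xdown [-0.  0. -1.] [ 0.5 -2.2 -0.4] 0.0855 q [-0.52  0.54 -0.21  0.82  0.   -2.28]
scene 7 [907, 48, 49, 55, 56, 57, 58] [ 0.5565 -0.1867] 0.0491
  fit r=.0437 [ 0.5561 -0.1777] res [ 0.022 -0.    -0.     0.001 -0.001  0.001  0.001]
side 8 [719, 54, 51, 57, 55, 55, 54, 53] [ 0.5534 -0.1877] 0.0496
  fit r=.0437 [ 0.5546 -0.1771] res [ 0.034 -0.    -0.     0.001  0.     0.001  0.001  0.002]
```

View pics/side_2.png

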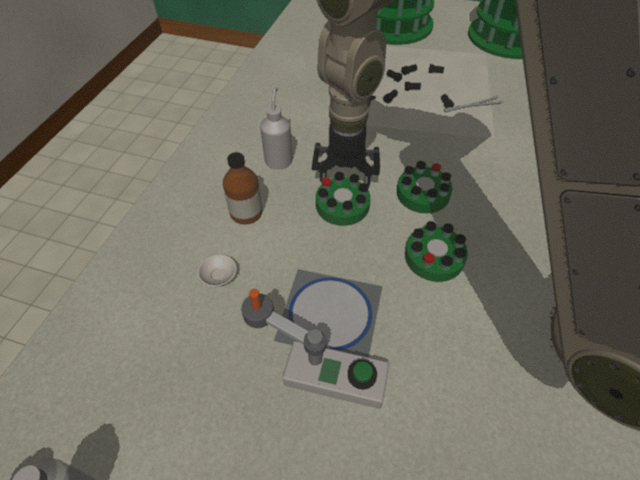

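Emit:
{"name": "drive_tool", "arguments": {
  "plan": [
    [[0,0,1.2,0,0,0,1],[0,0,1.6,0,0,0,1],[0,0,1.6,0,0,0,1],[0,0,1.6,0,0,0,1],[0,0,1.6,0,0,0,1]]
  ]
}}

```text
clock: 5.35
tcp_pos: [0.5497, -0.1536, 0.0004]
orientation: [-0.449, 0.547, -0.449, -0.546]
wrist_force: [1.4, -1.9, 0.3]
finger_gap: 0.0854
```

Emit:
{"name": "drive_tool", "arguments": {
  "plan": [
    [[0,0,1.6,0,0,0,1],[0,0,1.6,0,0,0,1],[0,0,1.6,0,0,0,1],[0,0,1.6,0,0,0,1],[0,0,1.6,0,0,0,1]]
  ]
}}

```text
clock: 5.77
tcp_pos: [0.5341, -0.0752, 0.0004]
orientation: [-0.449, 0.547, -0.449, -0.547]
wrist_force: [0.4, -2.8, 1.0]
finger_gap: 0.0854
```

Emit:
{"name": "drive_tool", "arguments": {
  "plan": [
    [[0,0,1.6,0,0,0,1],[0,0,1.5,0,0,0,1],[0,0,1.2,0,0,0,1],[0,0,0.8,0,0,0,1],[0,0,0.4,0,0,0,1]]
  ]
}}

```text
clock: 6.18
tcp_pos: [0.5233, -0.0215, 0.0004]
orientation: [0.448, -0.547, 0.448, 0.547]
wrist_force: [0.9, -3.0, 1.3]
finger_gap: 0.0853
```

Run:
```python
from loc import *
st();p=env.get_state()["tcp_pos"];drum((p[0]-.0095,p[1]+.051),"3")
```

```text
6.18 [ 5.233e-01 -2.150e-02  4.000e-04] yawz 101.3 xdown [-0.  0. -1.] [ 0.9 -3.   1.3] 0.0853 q [-0.19  0.4  -0.44  0.73 -0.   -1.96]
scene 7 [567, 50, 57, 57, 60, 65, 66] [0.5146 0.0266] 0.0457
  fit r=.0437 [0.5143 0.0293] res [ 0.009 -0.     0.001  0.001 -0.     0.001  0.001]
side 9 [130, 73, 68, 81, 78, 82, 82, 82, 86] [0.5148 0.0232] 0.0463
  fit r=.0437 [0.5132 0.0282] res [ 0.021  0.    -0.001  0.     0.    -0.     0.001  0.001  0.001]
```

View pics/side_3.png

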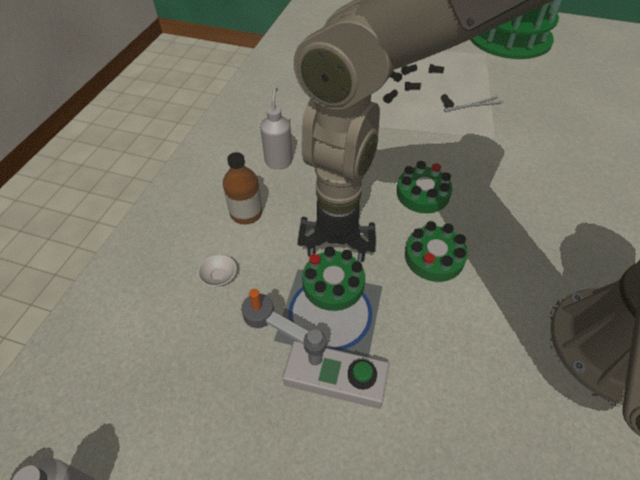

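Emit:
{"name": "drive_tool", "arguments": {
  "plan": [
    [[0,0,1.0,0,0,0,1],[0,0,1.2,0,0,0,1],[0,0.1,1.2,0,0,0,1],[0,0,1.1,0,0,0,1],[0,0,0.7,0,0,0,1]]
  ]
}}

```text
clock: 6.7
tcp_pos: [0.5119, 0.0295, 0.0002]
orientation: [0.448, -0.546, 0.449, 0.547]
wrist_force: [-0.0, -1.5, 0.1]
finger_gap: 0.0852
```

Emit:
{"name": "drive_tool", "arguments": {
  "plan": [
    [[0,0,0.5,0,0,0,1],[0,0,0.4,0,0,0,1],[0,0,0.2,0,0,0,1],[0,0,0,0,0,0,1],[0,0,0,0,0,0,1]]
  ]
}}

```text
clock: 7.12
tcp_pos: [0.5104, 0.0391, 0.0002]
orientation: [0.449, -0.546, 0.448, 0.547]
wrist_force: [-0.2, 0.0, -0.0]
finger_gap: 0.0852
```

Run:
```python
from loc import *
st();drum((.5005,.0908),"4",rad=33)
```

```text
7.12 [5.104e-01 3.910e-02 2.000e-04] yawz 101.2 xdown [-0.     0.001 -1.   ] [-0.2  0.  -0. ] 0.0852 q [-0.08  0.39 -0.47  0.72  0.   -1.85]
scene 7 [522, 55, 58, 63, 63, 77, 72] [0.5015 0.0891] 0.0452
  fit r=.0437 [0.5014 0.0909] res [ 0.006 -0.    -0.     0.001 -0.     0.001  0.   ]
side 9 [12, 78, 79, 91, 91, 88, 94, 98, 100] [0.5011 0.084 ] 0.046
  fit r=.0437 [0.5002 0.0889] res [ 0.02  -0.001 -0.     0.     0.     0.     0.001  0.001  0.001]
```

View pics/side_4.png

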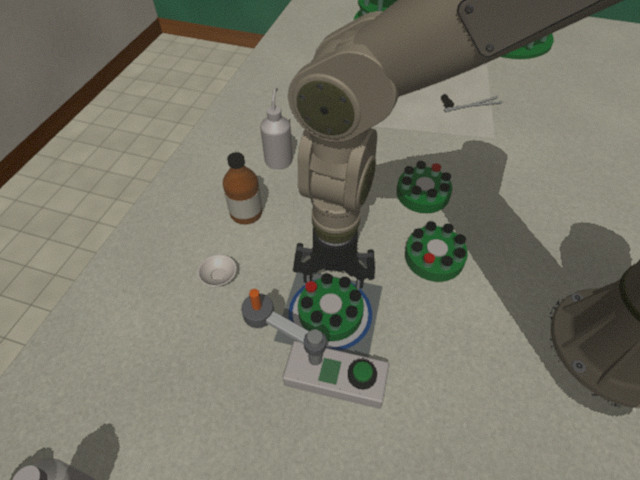

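Drum centre measures (0.501, 0.090) against the ring's (0.5005, 0.091). I'll back off, rise and look.

Emit:
{"name": "drive_tool", "arguments": {
  "plan": [
    [[0,0,-0.5,0,0,0,1],[0,0,-1.5,0,0,0,1],[0,0,-3,0,0,0,1],[-1,0,-3,0,0,0,1],[-3.5,0,-1,0,0,0,1]]
  ]
}}

```text
clock: 7.63
tcp_pos: [0.5255, -0.0523, 0.0416]
orientation: [0.448, -0.544, 0.451, 0.548]
wrist_force: [0.2, 0.7, 0.1]
finger_gap: 0.0852
```

Emit:
{"name": "drive_tool", "arguments": {
  "plan": [
    [[-4,0,0,0,0,0,0.55],[-4,0,0,0,0,0,0.55],[-4,0,0,0,0,0,0.55],[-3.5,0,0,0,0,0,0.55],[0,0,0,0,0,0,0.55]]
  ]
}}

```text
clock: 8.05
tcp_pos: [0.532, -0.0511, 0.2082]
orientation: [-0.451, 0.55, -0.447, -0.542]
wrist_force: [1.3, -0.5, -0.3]
finger_gap: 0.0474
```

Run:
```python
from loc import *
st();drum((.5005,.0908),"5",rad=33)
ims={n:cv2.imread(f"pics/{n}_5.png")[:,:,::-1].copy() for n in("scene","side")}
for n,im in ims.items():
    h=hsv(im);H,S,V=[h[...,i].astype(int) for i in range(3)]
    bl=(H>98)&(H<128)&(S>70);yy,xx=np.nonzero(bl);u=proj(n,(.5,.09,0));k=np.hypot(xx-u[0],yy-u[1])<60
    P=np.array([onz(n,q,0)[:2] for q in zip(xx[k],yy[k])]);print(n,"ring",circ(P))
    x0,y0=(320,220) if n=="scene" else (200,250)
    cv2.imwrite(f"pics/{n}_5c.png",cv2.resize(im[y0:y0+130,x0:x0+200,::-1],(800,520),interpolation=cv2.INTER_CUBIC))
```

```text
8.05 [ 0.532  -0.0511  0.2082] yawz 101.2 xdown [ 0.012 -0.003 -1.   ] [ 1.3 -0.5 -0.3] 0.0474 q [-0.25  0.23 -0.12  1.21  0.   -2.01]
scene 8 [52, 58, 53, 61, 62, 62, 74, 71] [0.5012 0.0914] 0.0439
  fit r=.0437 [0.5012 0.0914] res [ 0.     0.    -0.     0.001  0.    -0.     0.001  0.   ]
side 8 [66, 70, 87, 74, 87, 92, 91, 98] [0.4999 0.0897] 0.0438
  fit r=.0437 [0.4999 0.0897] res [-0.     0.     0.001  0.     0.     0.    -0.     0.   ]
scene ring (array([0.5008861 , 0.09212408]), np.float64(0.07435177391851586))
side ring (array([0.50031701, 0.0896679 ]), np.float64(0.07448054430886353))
```

View pics/scene_5c.png

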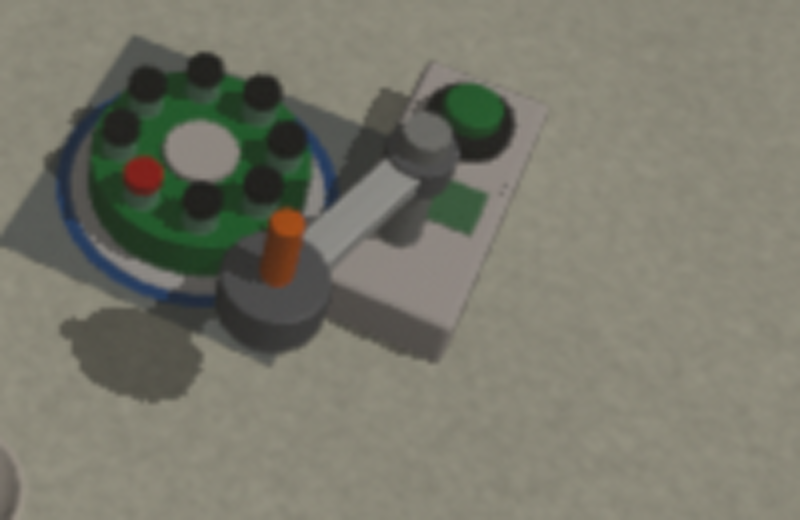

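View pics/side_5c.png

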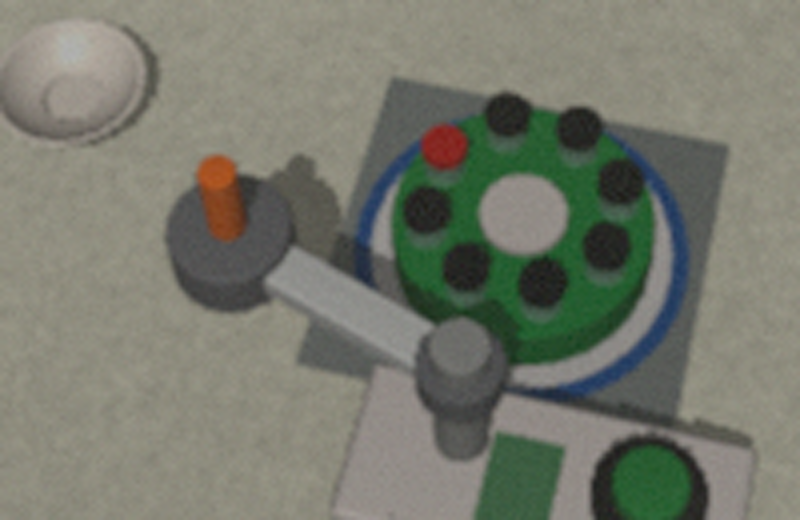

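The drum sits about 1 mm from the ring centre in both views. Next: move above the post with a half-open fork.

Run:
```python
from rows import *
rows([((.5987,.1765,.195),150)],[10],.55)
```

```text
[[[0.1, -1.1, 2.1, -5.0, 0.0, 0.0, 0.55], [0.0, -1.3, 2.0, -5.0, 0.0, 0.0, 0.55], [0.1, -1.5, 1.8, -4.5, 0.0, 0.0, 0.55], [0.1, -1.6, 1.8, -5.0, 0.0, 0.0, 0.55], [0.1, -1.7, 1.6, -5.0, 0.0, 0.0, 0.55]]]
[[[0.0, -1.9, 1.4, -5.0, 0.0, 0.0, 0.55], [0.1, -2.0, 1.3, -4.5, 0.0, 0.0, 0.55], [0.1, -2.1, 1.1, -5.0, 0.0, 0.0, 0.55], [0.1, -2.2, 0.9, -5.0, 0.0, 0.0, 0.55], [0.0, -2.3, 0.7, -5.0, 0.0, 0.0, 0.55]]]
end [0.59906711 0.17651577 0.19528853] [-0.86767703  0.4971102  -0.00424636]
```

Emit:
{"name": "drive_tool", "arguments": {
  "plan": [
    [[0.1,-1.1,2.1,-5.0,0,0,0.55],[0,-1.3,2.0,-5.0,0,0,0.55],[0.1,-1.5,1.8,-4.5,0,0,0.55],[0.1,-1.6,1.8,-5.0,0,0,0.55],[0.1,-1.7,1.6,-5.0,0,0,0.55]]
  ]
}}

```text
clock: 8.57
tcp_pos: [0.5613, 0.0646, 0.194]
orientation: [0.321, -0.629, 0.322, 0.631]
wrist_force: [0.2, 0.0, -0.6]
finger_gap: 0.0469
```

Emit:
{"name": "drive_tool", "arguments": {
  "plan": [
    [[0,-1.9,1.4,-5.0,0,0,0.55],[0.1,-2.0,1.3,-4.5,0,0,0.55],[0.1,-2.1,1.1,-5.0,0,0,0.55],[0.1,-2.2,0.9,-5.0,0,0,0.55],[0,-2.3,0.7,-5.0,0,0,0.55]]
  ]
}}

```text
clock: 8.98
tcp_pos: [0.5966, 0.178, 0.1905]
orientation: [0.18, -0.682, 0.181, 0.685]
wrist_force: [0.5, 0.3, -0.1]
finger_gap: 0.047
```

Emit:
{"name": "drive_tool", "arguments": {
  "plan": [
    [[0,0,0,0,0,0,0.55],[0,0,0,0,0,0,0.55],[0,0,0,0,0,0,0.55],[0,0,0,0,0,0,0.55],[0,0,0,0,0,0,0.55]]
  ]
}}

```text
clock: 9.4
tcp_pos: [0.5972, 0.1762, 0.1929]
orientation: [0.182, -0.683, 0.182, 0.683]
wrist_force: [-0.4, 0.8, 0.4]
finger_gap: 0.0471
```

Run:
```python
from rows import *
st()
for n in("side","wrist"): cv2.imwrite(f"pics/{n}6.png",env.read_camera(n)[:,:,::-1])
```

```text
9.4 [0.5972 0.1762 0.1929] yawz 150.1 xdown [-0.001 -0.    -1.   ] [-0.4  0.8  0.4] 0.0471 q [ 0.16  0.42  0.11  1.26 -0.   -2.46]
```

View pics/wrist6.png

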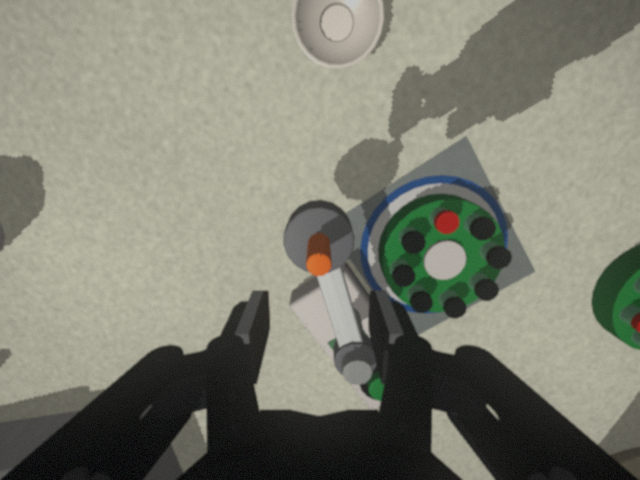

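View pics/side6.png

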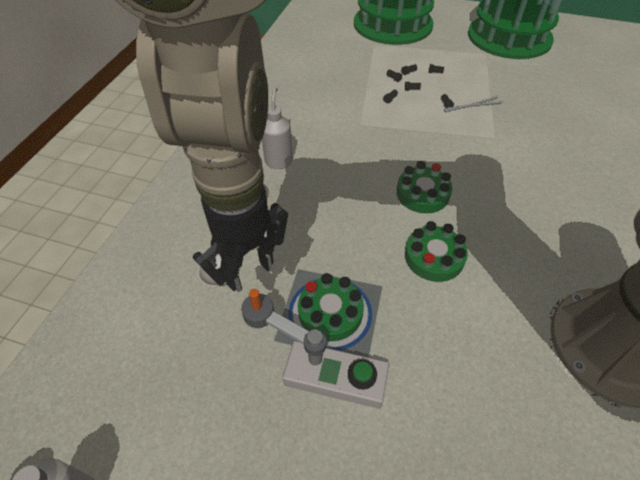

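The wrist picture shows the post top at (319,264), on the jaw centre line and within 3 mm along tool z. Descend over it.

Emit:
{"name": "drive_tool", "arguments": {
  "plan": [
    [[2,0,0,0,0,0,0.55],[2.5,0,0,0,0,0,0.55],[2,0,0,0,0,0,0.55],[1.2,0,0,0,0,0,0.55],[0.3,0,0,0,0,0,0.55]]
  ]
}}

```text
clock: 9.92
tcp_pos: [0.5958, 0.1765, 0.1107]
orientation: [0.181, -0.682, 0.183, 0.685]
wrist_force: [-0.3, -0.2, 0.3]
finger_gap: 0.0467
```

Run:
```python
from rows import *
st()
piv=np.array([.4922,.2006]);yaw0=np.radians(4.4);W=[];N=[]
n=14
for i in range(1,n+1):
    a=i/n;th=.31+(1.571-.31)*a;zh=150+(95-150)*a
    post=piv+.11*np.array([np.cos(yaw0-th),np.sin(yaw0-th)]);h=np.radians(zh+90)
    lead=.0157 if i>2 else .0157*i/3
    c=post+lead*np.array([np.cos(h),np.sin(h)])
    W.append(((*c,.113),zh));N.append(1)
W.append(((*(c+.003*np.array([np.cos(h),np.sin(h)])),.113),95));N.append(1)
rows(W,N,.55)
```

```text
9.92 [0.5958 0.1765 0.1107] yawz 150.2 xdown [-0.004 -0.001 -1.   ] [-0.3 -0.2  0.3] 0.0467 q [ 0.16  0.46 -0.03  1.08  0.   -2.46]
[[[-0.2, 1.4, -0.6, 4.0, 0.0, 0.0, 0.55], [0.0, 1.5, -0.1, 4.0, 0.0, 0.0, 0.55], [0.0, 1.5, -0.1, 4.0, 0.0, 0.0, 0.55], [0.0, 1.0, -0.1, 4.0, 0.0, 0.0, 0.55], [0.0, 1.0, 0.0, 4.0, 0.0, 0.0, 0.55]]]
[[[0.0, 0.9, -0.1, 3.5, 0.0, 0.0, 0.55], [0.0, 1.0, 0.0, 4.0, 0.0, 0.0, 0.55], [0.0, 1.0, 0.1, 4.0, 0.0, 0.0, 0.55], [0.0, 1.0, 0.0, 4.0, 0.0, 0.0, 0.55], [0.0, 1.0, 0.1, 4.0, 0.0, 0.0, 0.55]]]
[[[0.0, 1.0, 0.0, 4.0, 0.0, 0.0, 0.55], [0.0, 0.9, 0.1, 4.0, 0.0, 0.0, 0.55], [0.0, 1.0, 0.1, 3.5, 0.0, 0.0, 0.55], [0.0, 1.0, 0.2, 4.0, 0.0, 0.0, 0.55], [0.0, 0.3, 0.0, 0.0, 0.0, 0.0, 0.55]]]
end [0.48214253 0.08940989 0.11325645] [-9.00335669e-02  9.95938702e-01 -2.40686920e-04]
```

Emit:
{"name": "drive_tool", "arguments": {
  "plan": [
    [[-0.2,1.4,-0.6,4.0,0,0,0.55],[0,1.5,-0.1,4.0,0,0,0.55],[0,1.5,-0.1,4.0,0,0,0.55],[0,1.0,-0.1,4.0,0,0,0.55],[0,1.0,0,4.0,0,0,0.55]]
  ]
}}

```text
clock: 10.33
tcp_pos: [0.568, 0.1207, 0.1167]
orientation: [-0.3, 0.642, -0.298, -0.64]
wrist_force: [1.4, 1.1, -0.6]
finger_gap: 0.0464
```

Emit:
{"name": "drive_tool", "arguments": {
  "plan": [
    [[0,0.9,-0.1,3.5,0,0,0.55],[0,1.0,0,4.0,0,0,0.55],[0,1.0,0.1,4.0,0,0,0.55],[0,1.0,0,4.0,0,0,0.55],[0,1.0,0.1,4.0,0,0,0.55]]
  ]
}}

```text
clock: 10.75
tcp_pos: [0.5265, 0.0957, 0.1168]
orientation: [-0.404, 0.582, -0.403, -0.58]
wrist_force: [1.5, -1.1, 0.3]
finger_gap: 0.0468
```

Run:
```python
from rows import *
st()
for n in("side","wrist"): cv2.imwrite(f"pics/{n}7.png",env.read_camera(n)[:,:,::-1])
piv=np.array([.4922,.2006]);yaw0=np.radians(4.4);W=[];N=[]
n=5
for i in range(1,n+1):
    a=i/n;th=1.21+(1.571-1.21)*a;zh=110.7+(95-110.7)*a
    post=piv+.11*np.array([np.cos(yaw0-th),np.sin(yaw0-th)]);h=np.radians(zh+90)
    c=post+.0155*np.array([np.cos(h),np.sin(h)]);W.append(((*c,.113),zh));N.append(1)
rows(W,N,.55)
```

```text
10.75 [0.5265 0.0957 0.1168] yawz 110.5 xdown [ 0.004  0.    -1.   ] [ 1.5 -1.1  0.3] 0.0468 q [ 0.03  0.3  -0.27  1.   -0.   -1.9 ]
[[[0.3, 0.9, 0.0, 3.0, 0.0, 0.0, 0.55], [0.0, 0.7, 0.1, 3.0, 0.0, 0.0, 0.55], [0.0, 0.8, 0.1, 3.5, 0.0, 0.0, 0.55], [0.0, 0.8, 0.1, 3.0, 0.0, 0.0, 0.55], [0.0, 0.8, 0.1, 3.0, 0.0, 0.0, 0.55]]]
end [0.48535406 0.08973975 0.11342228] [-8.96465727e-02  9.95973640e-01 -2.69746246e-05]
```

View pics/wrist7.png

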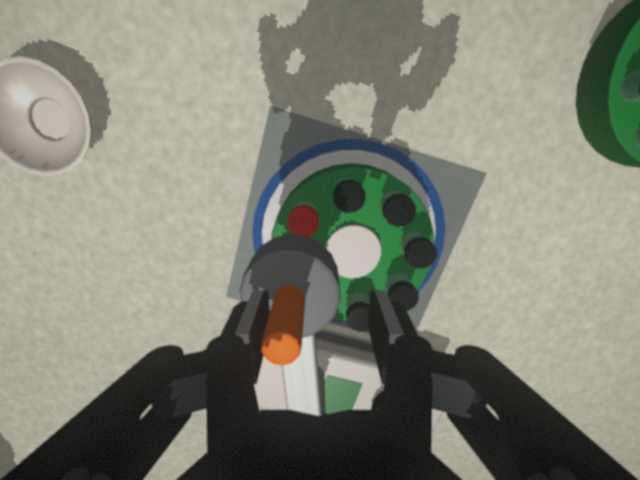

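View pics/side7.png

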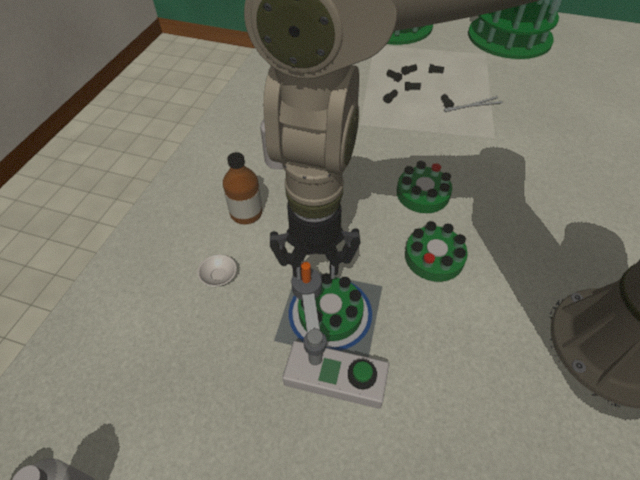

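The post, at (281,347) in the wrist view, rides on the trailing pad. The head is nearing the drum's centre, so I'll continue to the stop.

Emit:
{"name": "drive_tool", "arguments": {
  "plan": [
    [[0.1,0.8,0,3.0,0,0,0.55],[0,0.7,0.1,3.0,0,0,0.55],[0,0.7,0.1,3.5,0,0,0.55],[0,0.7,0.1,3.0,0,0,0.55],[0,0.7,0.1,3.0,0,0,0.55]]
  ]
}}

```text
clock: 11.27
tcp_pos: [0.4911, 0.091, 0.1153]
orientation: [-0.478, 0.523, -0.476, -0.521]
wrist_force: [2.0, 0.1, -0.0]
finger_gap: 0.0473
```

Emit:
{"name": "drive_tool", "arguments": {
  "plan": [
    [[0,0.2,0,0,0,0,0.55],[0,0.2,0,0,0,0,0.55],[0,0.2,0,0,0,0,0.55],[0,0.1,0,0,0,0,0.55],[0,0,0,0,0,0,0.55]]
  ]
}}

```text
clock: 11.68
tcp_pos: [0.4847, 0.0907, 0.1149]
orientation: [-0.477, 0.523, -0.475, -0.522]
wrist_force: [4.2, 0.6, 0.0]
finger_gap: 0.0466
```

Emit:
{"name": "drive_tool", "arguments": {
  "plan": [
    [[0,0.1,0,0,0,0,0.55],[0,0.1,0,0,0,0,0.55],[0,0.1,0,0,0,0,0.55],[0,0,0,0,0,0,0.55],[0,0,0,0,0,0,0.55]]
  ]
}}

```text
clock: 12.1
tcp_pos: [0.4846, 0.0907, 0.1149]
orientation: [-0.479, 0.524, -0.474, -0.521]
wrist_force: [13.7, 2.6, -8.3]
finger_gap: 0.0469
```

The force rises to 14 N with the TCP no longer moving, so it is at the stop. Release, centre the fork and lift.

Emit:
{"name": "drive_tool", "arguments": {
  "plan": [
    [[0,-0.3,0,0,0,0,0.55],[0,-0.5,0,0,0,0,0.55],[0,-0.5,0,0,0,0,0.55],[0,-0.4,0,0,0,0,0.55],[0,0,0,0,0,0,0.55]]
  ]
}}

```text
clock: 12.52
tcp_pos: [0.4973, 0.0919, 0.1141]
orientation: [0.477, -0.522, 0.477, 0.522]
wrist_force: [-1.1, -0.5, -0.2]
finger_gap: 0.0473
```

Emit:
{"name": "drive_tool", "arguments": {
  "plan": [
    [[-1,0,0,0,0,0,0.55],[-2,0,0,0,0,0,0.55],[-3,0,0,0,0,0,0.55],[-2,0,0,0,0,0,0.55],[0,0,0,0,0,0,0.55]]
  ]
}}

```text
clock: 12.93
tcp_pos: [0.499, 0.092, 0.1995]
orientation: [-0.478, 0.524, -0.475, -0.52]
wrist_force: [1.2, -1.4, 1.2]
finger_gap: 0.047
```

Run:
```python
from rows import *
st()
rows([((.4115,.2055,.17),95)],[5],0)
```

```text
12.93 [0.499  0.092  0.1995] yawz 95.2 xdown [ 0.007  0.    -1.   ] [ 1.2 -1.4  1.2] 0.047 q [ 0.02  0.19 -0.2   1.18  0.   -1.64]
[[[0.6, 1.5, 2.4, 0.0, 0.0, 0.0, 0], [0.6, 1.6, 2.4, 0.0, 0.0, 0.0, 0], [0.5, 1.5, 2.5, 0.0, 0.0, 0.5, 0], [0.6, 1.6, 2.4, 0.0, 0.0, 0.0, 0], [0.6, 1.5, 2.4, 0.0, 0.0, 0.0, 0]]]
end [0.41137899 0.20544392 0.17013439] [-9.12480622e-02  9.95828113e-01 -4.00067490e-04]
```

Emit:
{"name": "drive_tool", "arguments": {
  "plan": [
    [[0,1.5,2.4,0,0,0,0],[0,1.6,2.4,0,0,0,0],[0,1.5,2.5,0,0,0,0],[0,1.6,2.4,0,0,0,0],[0,1.5,2.4,0,0,0,0]]
  ]
}}

```text
clock: 13.35
tcp_pos: [0.4075, 0.206, 0.1943]
orientation: [0.477, -0.522, 0.477, 0.522]
wrist_force: [-0.9, 0.1, -0.1]
finger_gap: -0.0001
```

Emit:
{"name": "drive_tool", "arguments": {
  "plan": [
    [[0,0,0,0,0,0,0],[0,0,0,0,0,0,0],[0,0,0,0,0,0,0],[0,0,0,0,0,0,0],[0,0,0,0,0,0,0]]
  ]
}}

```text
clock: 13.77
tcp_pos: [0.4097, 0.2046, 0.1943]
orientation: [-0.477, 0.522, -0.477, -0.522]
wrist_force: [-0.0, -0.4, 0.5]
finger_gap: 0.0004
```

Run:
```python
from rows import *
st();s=env.get_state();o=s["orientation"];R=Ro.from_quat([*o[1:],o[0]]).as_matrix();p=s["tcp_pos"]
ims={n:env.read_camera(n) for n in("scene","side","wrist")}
for n,im in ims.items(): cv2.imwrite(f"pics/{n}8.png",im[:,:,::-1])
uv={}
for n in("scene","side"):
    h=hsv(ims[n]);H,S,V=[h[...,i].astype(int) for i in range(3)]
    o=(H<16)&(S>150)&(V>90)
    for c,s_ in blobs(o,30)[0]:
        if np.hypot(*(c-proj(n,(.5,.09,.13))))<25: uv[n]=c;print(n,c,s_)
print("post",tri(uv["scene"],uv["side"]))
h=hsv(ims["wrist"]);H,S,V=[h[...,i].astype(int) for i in range(3)]
m=env.camera_model("wrist");K=m["camera_matrix"];T=m["T_tool_cam"]
for c,s_ in blobs((H>50)&(H<80)&(S>110)&(V>60),100)[0]:
    d=R@T[:3,:3]@np.linalg.solve(K,[c[0],c[1],1]);oo=p+R@T[:3,3];q=oo+d*(.05-oo[2])/d[2];print("wrist green",c,s_,q)
```

```text
13.77 [0.4097 0.2046 0.1943] yawz 95.1 xdown [ 0. -0. -1.] [-0.  -0.4  0.5] 0.0004 q [ 0.29  0.1  -0.31  1.16 -0.   -1.37]
scene [375.5 226.9] [372 219   8  18  90]
side [330.6 270.7] [327 263   9  20 125]
side [310.6 286.4] [306 282  10  10  87]
post (array([0.51917737, 0.11388814, 0.14182421]), np.float64(0.033176365699544984))
wrist green [254.7  80. ] [ 203    0   91  149 5044] [0.47004637 0.09373128 0.05      ]
wrist green [175.1 116.2] [165 109  17  21 192] [0.53305515 0.12605376 0.05      ]
wrist green [315.5 225.5] [298 209  36  34 916] [0.41260284 0.20712517 0.05      ]
```

View pics/wrist8.png

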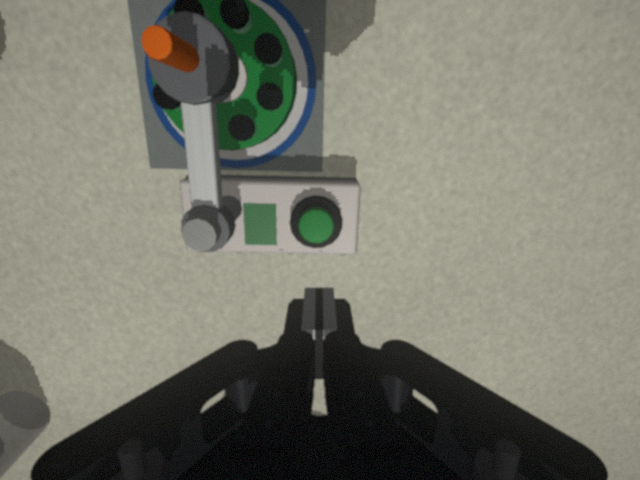

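View pics/side8.png

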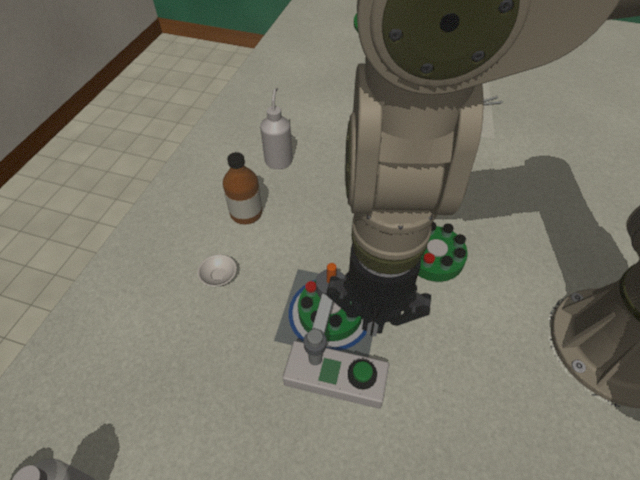

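View pics/scene8.png

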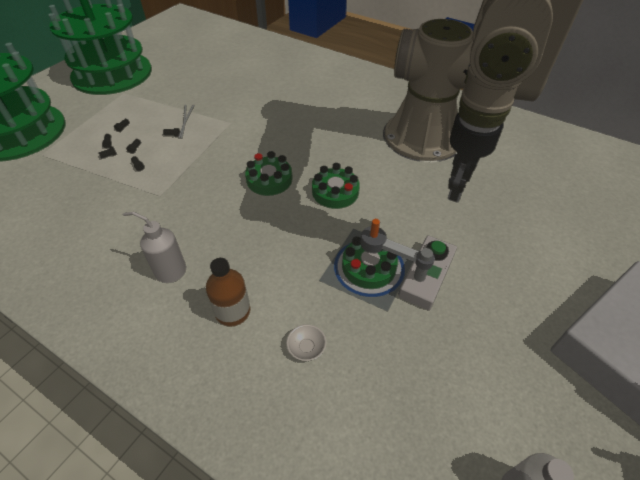

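Run:
```python
from rows import *
p,e=tri((375.5,226.9),(330.6,270.7));print(p,e)
v=p[:2]-np.array([.4922,.2006]);print(np.hypot(*v),np.radians(4.4)-np.arctan2(v[1],v[0]))
rows([((.412,.2068,.075),95)],[5],0)
```

```text
[0.50160483 0.09254674 0.13482788] 0.00460680579516911
0.10846177717027093 1.560770775475398
[[[2.4, -0.1, 0.0, 0.0, 0.0, 0.0, 0], [2.4, 0.0, 0.1, 0.0, 0.0, 0.0, 0], [2.4, -0.1, 0.0, 0.0, 0.0, 0.0, 0], [2.3, 0.0, 0.0, 0.0, 0.0, 0.0, 0], [2.4, -0.1, 0.1, 0.0, 0.0, 0.0, 0]]]
end [0.41231067 0.20700467 0.07520021] [-8.96637245e-02  9.95972096e-01  9.42329302e-07]
```

Emit:
{"name": "drive_tool", "arguments": {
  "plan": [
    [[2.4,-0.1,0,0,0,0,0],[2.4,0,0.1,0,0,0,0],[2.4,-0.1,0,0,0,0,0],[2.3,0,0,0,0,0,0],[2.0,-0.1,0.1,0,0,0,0]]
  ]
}}

```text
clock: 14.33
tcp_pos: [0.4116, 0.207, 0.0778]
orientation: [0.477, -0.522, 0.477, 0.522]
wrist_force: [-1.4, -0.2, -0.3]
finger_gap: -0.0002
```

Emit:
{"name": "drive_tool", "arguments": {
  "plan": [
    [[0.4,0,0,0,0,0,0],[0.4,0,0,0,0,0,0],[0.3,0,0,0,0,0,0],[0.3,0,0,0,0,0,0],[0.2,0,0,0,0,0,0]]
  ]
}}

```text
clock: 14.75
tcp_pos: [0.4128, 0.2078, 0.0641]
orientation: [-0.477, 0.523, -0.476, -0.522]
wrist_force: [-0.1, 0.6, -0.1]
finger_gap: -0.0
```

Emit:
{"name": "drive_tool", "arguments": {
  "plan": [
    [[0.3,0,0,0,0,0,0],[0.3,0,0,0,0,0,0],[0.3,0,0,0,0,0,0],[0.2,0,0,0,0,0,0],[0.1,0,0,0,0,0,0]]
  ]
}}

```text
clock: 15.17
tcp_pos: [0.4126, 0.2078, 0.0518]
orientation: [-0.477, 0.523, -0.476, -0.522]
wrist_force: [-2.6, -1.0, 15.7]
finger_gap: 0.0001
```

Emit:
{"name": "drive_tool", "arguments": {
  "plan": [
    [[0.1,0,0,0,0,0,0],[0.1,0,0,0,0,0,0],[0.1,0,0,0,0,0,0],[0,0,0,0,0,0,0],[0,0,0,0,0,0,0]]
  ]
}}

```text
clock: 15.58
tcp_pos: [0.4127, 0.2079, 0.0515]
orientation: [-0.477, 0.523, -0.476, -0.522]
wrist_force: [-7.9, -2.9, 31.2]
finger_gap: -0.0003
```

Pressed to a solid bottom (31 N, no further motion at z = 0.0515). To check that the button really travelled, I'll release in small steps and watch for the spring force.

Emit:
{"name": "drive_tool", "arguments": {
  "plan": [
    [[-0.3,0,0,0,0,0,0],[-0.3,0,0,0,0,0,0],[0,0,0,0,0,0,0],[0,0,0,0,0,0,0],[0,0,0,0,0,0,0]]
  ]
}}

```text
clock: 16.0
tcp_pos: [0.4125, 0.2078, 0.0543]
orientation: [-0.477, 0.522, -0.476, -0.522]
wrist_force: [1.7, 0.8, 2.8]
finger_gap: 0.0001
```

Emit:
{"name": "drive_tool", "arguments": {
  "plan": [
    [[-0.2,0,0,0,0,0,0],[0,0,0,0,0,0,0],[0,0,0,0,0,0,0],[0,0,0,0,0,0,0],[0,0,0,0,0,0,0]]
  ]
}}

```text
clock: 16.42
tcp_pos: [0.4119, 0.2076, 0.0562]
orientation: [0.477, -0.522, 0.477, 0.522]
wrist_force: [2.2, -0.2, 1.8]
finger_gap: -0.0002
```

Emit:
{"name": "drive_tool", "arguments": {
  "plan": [
    [[-0.2,0,0,0,0,0,0],[0,0,0,0,0,0,0],[0,0,0,0,0,0,0],[0,0,0,0,0,0,0],[0,0,0,0,0,0,0]]
  ]
}}

```text
clock: 16.83
tcp_pos: [0.4112, 0.2075, 0.058]
orientation: [0.476, -0.522, 0.477, 0.523]
wrist_force: [-0.4, 0.1, 1.3]
finger_gap: 0.0004
```

Emit:
{"name": "drive_tool", "arguments": {
  "plan": [
    [[-0.2,0,0,0,0,0,0],[0,0,0,0,0,0,0],[0,0,0,0,0,0,0],[0,0,0,0,0,0,0],[0,0,0,0,0,0,0]]
  ]
}}

```text
clock: 17.25
tcp_pos: [0.4119, 0.2076, 0.0603]
orientation: [0.477, -0.522, 0.477, 0.522]
wrist_force: [-0.5, 0.4, 0.1]
finger_gap: 0.0003
```

The spring force fades over about 6 mm, so the button travelled fully and came back. Lift clear and do the last check.

Emit:
{"name": "drive_tool", "arguments": {
  "plan": [
    [[-2,0,0,0,0,0,0],[-4,0,0,0,0,0,0],[-4,0,0,0,0,0,0],[-4,0,0,0,0,0,0],[-2,0,3,0,0,0,0]]
  ]
}}

```text
clock: 17.67
tcp_pos: [0.4111, 0.2355, 0.2251]
orientation: [-0.479, 0.523, -0.477, -0.52]
wrist_force: [1.7, -0.1, -0.2]
finger_gap: 0.0003
```

Emit:
{"name": "drive_tool", "arguments": {
  "plan": [
    [[0,0,4,0,0,0,0],[0,0,4,0,0,0,0],[0,0,2,0,0,0,0],[0,0,0,0,0,0,0],[0,0,0,0,0,0,0]]
  ]
}}

```text
clock: 18.08
tcp_pos: [0.3996, 0.3378, 0.2199]
orientation: [-0.476, 0.523, -0.476, -0.523]
wrist_force: [-0.6, -0.3, -0.3]
finger_gap: -0.0002
```

Run:
```python
from loc import *
st();drum((.5005,.0908),"9",rad=33)
uv={}
for n in("scene","side"):
    im=cv2.imread(f"pics/{n}_9.png")[:,:,::-1].copy();h=hsv(im);H,S,V=[h[...,i].astype(int) for i in range(3)]
    bl=(H>98)&(H<128)&(S>70);yy,xx=np.nonzero(bl);u=proj(n,(.5,.09,0));k=np.hypot(xx-u[0],yy-u[1])<60
    P=np.array([onz(n,q,0)[:2] for q in zip(xx[k],yy[k])]);print(n,"ring",circ(P))
    for c,s_ in blobs((H<16)&(S>150)&(V>90),60)[0]:
        if np.hypot(*(c-proj(n,(.5,.09,.13))))<12: uv[n]=c;print(n,c)
    for c,s_ in blobs((H>50)&(H<80)&(S>110)&(V>60),60)[0]:
        if np.hypot(*(c-proj(n,(.412,.207,.054))))<8: uv["b"+n]=c
    x0,y0=(320,190) if n=="scene" else (250,250)
    cv2.imwrite(f"pics/{n}_9c.png",cv2.resize(im[y0:y0+130,x0:x0+160,::-1],(640,520),interpolation=cv2.INTER_CUBIC))
p,e=tri(uv["scene"],uv["side"]);v=p[:2]-np.array([.4922,.2006]);print("post",p,e,np.radians(4.4)-np.arctan2(v[1],v[0]))
print("button",tri(uv["bscene"],uv["bside"]))
```

```text
18.08 [0.3996 0.3378 0.2199] yawz 95.4 xdown [-0.    -0.001 -1.   ] [-0.6 -0.3 -0.3] -0.0002 q [ 0.55  0.22 -0.11  1.24 -0.   -1.12]
scene 6 [130, 81, 56, 67, 82, 78] [0.5038 0.0929] 0.0418
  fit r=.0437 [0.5016 0.0918] res [-0.007  0.001 -0.    -0.001 -0.001 -0.   ]
side 1 [13] [0.1494 0.0311] 0.4013
  fit r=.0437 [0.5037 0.0925] res [-0.]
scene ring (array([0.50092809, 0.09210856]), np.float64(0.07436154331406099))
scene [375.6 226.7]
side ring (array([0.50411585, 0.09144483]), np.float64(0.07096872172230363))Traceback (most recent call last):
  File "<stdin>", line 14, in <module>
KeyError: 'side'
```

View pics/scene_9.png

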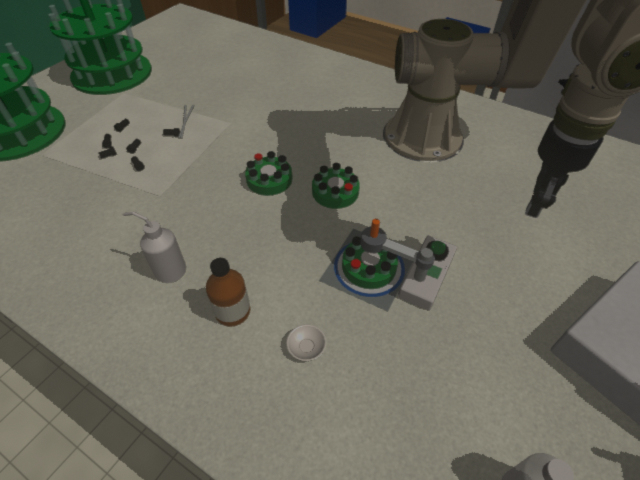

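View pics/side_9c.png

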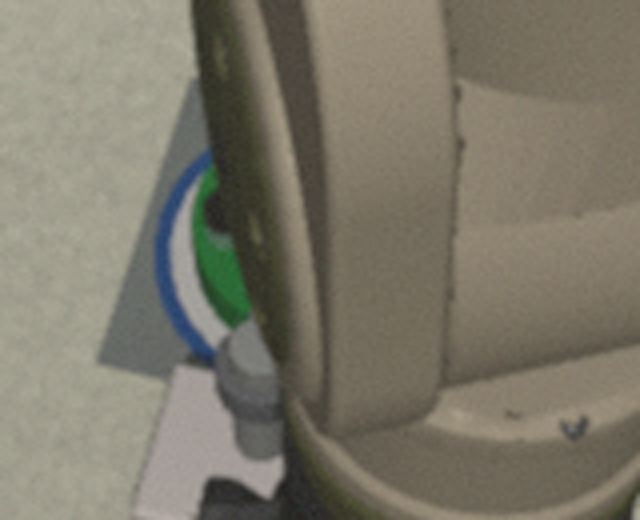

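Run:
```python
from workcell import env
print(env.hand_in())
```

```text
the job is handed in; nothing more can be done
None
```

I did all three steps in the order asked and handed the job in at about 18 s, with the robot clear of everything. Hand-in gives no verdict.

- **Carousel:** I pushed the farthest green drum flat across the bench with the open fingers. Before the swing, both cameras put its centre within about 1.5 mm of the ring's centre; the fit allows 10 mm. After the button press it was still within 1 mm, by the scene camera only, with the head hiding part of it.
- **Reader arm:** I swung it by the post until it stalled at the stop, with about 14 N and no further motion. The two-camera reading was 1.56 rad against the stop's 1.571. The two cameras disagreed by 4.6 mm on the post, so that reading is rough. The post was at the same place in the scene picture at the end.
- **Start button:** I pressed it until it would go no further, with 31 N at the fingertip. On release the spring force faded over about 6 mm, which fits a full press and return.
- **Bystanders:** The bottles and the dish are where they were in the scene picture, judged by eye.

In the last check the robot's arm blocked the side camera. The final state of the carousel and post therefore rests on the scene camera alone, and the planned final two-camera reading of the post and button could not be made.

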